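# Clamp the carving and show its undercut to the camera with a hand mirror

### The arm

A 6-joint arm with a two-finger parallel gripper is mounted at the origin on the work surface. World frame = base frame: x ahead of the robot, y to its left, z up, the work surface at z = 0. Lengths are in m, angles in degrees, forces in N, time in s.
With the tool pointing down it reaches from about 0.25 to 0.725 m from the base axis. Payload 9.7 kg.
Tool frame: the origin (TCP) lies midway between the tips of the shut fingers; the grasp point (between the pads) lies 19 mm behind it; z points along the fingers, y is the line along which they close (so a half turn about z gives the same grasp; the last joint's range is limited). The gripper opens to 85 mm and grips with 20 to 120 N. Pads are 22 mm wide; open, the fingers measure 114 mm over their backs; the gripper's body (76 mm by 85 mm) begins 54 mm behind the grasp point. The pads swing forward as they close: fully open they stand 13 mm farther back than shut.
Start: joints at [0, 4.979, 10.078, 95.1, 0, 90], TCP at [0.55, -0, 0.231] pointing down, gripper open.
Joint ranges: [-179.16, 179.16], [-48.56, 103.87], [-65.8, 70.77], [-126.05, 130.52], [-82.76, 87.17], [-180, 180]. Speed limits (degrees/s): [127.2, 127.2, 147.25, 180, 180, 180].

### API

Orientations are given as [roll, pitch, yaw] about the fixed x, y, z axes, in that order (R = Rz(yaw) Ry(pitch) Rx(roll)).
In Python, from workcell import bot gives the robot as it stands.
- The arm moves only by the shell command python3 -m crank 'ROWS' [FORCE]. ROWS is JSON, a list of rows, each an object with "gripper": the finger opening in mm, from 0 to 85.4; "travel": the shift along the tool's x, y, z in mm, a list of three; "twist": the turn, a rotation vector about the tool's x, y, z in rad, a list of three. In form: [{"gripper": gripper, "travel": [tx, ty, tz], "twist": [rx, ry, rz]}, ...]. A call has 1 to 12 rows; each row shifts and turns the commanded pose from where the row before left it, along the tool's axes as they then stand; what a row does not reach is not made up. A row lasts 1/8 s, in which the tool goes at most 62.5 mm and 10.7 degrees, less where a joint would pass 70% of its speed; a pose out of reach is approached as far as the arm can. A call is refused whole if a number of a shift passes 62.5 or a number of a turn 0.188, either way. A call with a gripper value outside its range is refused whole. The fingers move at their own pace and stop on an object; FORCE is the grip in N (left out, the last holds). Time passes only in rows, so rows that do not move let the fingers close. It gives the time, the measured TCP pose, the force, the opening and the grip force at its end, in the units of the state.
- bot.get_obs(): the state, without advancing time (a new reading comes with each control period).
- bot.camera(name): name is "scene" or "side" or "wrist"; returns the picture (384x512x3 uint8, red, green, blue); there is no depth.
- bot.calibration(name): a dict with "vfov" (degrees; the focal length in pixels is half the picture's height over the tangent of half this angle, whatever the lens; pixels are square), "cx", "cy" (the principal point, pixels), "camera_from_world" (4x4, takes a point from world to camera coordinates). Camera axes: x right, y down, z forward; pixel columns grow to the right and rows downward; lengths in m; the calibration is good to about 2 mm. A picture is of the moment at which its call begins: read the wrist's pose just before it. calibration takes no time and is no camera call; for the wrist camera it gives the pose at the moment of the call.
- bot.job_done(): hands the job in; it is judged then, once.
The state is a dict: "time": time; "q": joint angles; "qd": joint speeds; "joint_efforts": joint torques, N m; "ee_pos": TCP position; "tcp_rot": TCP orientation; "wrist_force": force on the tool from outside, world axes, zero at the start; "torque": the same for the moment, N m; "opening": finger opening in m; "grasp_force": force on a finger pad.
Only numpy, scipy, OpenCV 4.12 (cv2) and the standard library are available. Lean on these libraries where they do the work, as an engineer would, in place of code of your own. Each camera call takes 0.05 s, during which the arm holds its last target. There are 200 camera calls.

### The job

Turn both wing knobs on the clamp bar clockwise to their end stops so that the carved panel is held fast, then take the inspection mirror out of the tool rest by its handle. Hold its glass 3 to 10 cm from the white paper dot in the undercut of the middle flower, at the angle at which the camera on the post sees the dot reflected near the middle of the glass, without knocking the mirror against the carving or disturbing the other things. Finish like that: the program ends with the gripper holding the mirror still in the air at that angle, resting on nothing.

Things in the scene. Friction and masses are not known exactly. Their poses are not given: they have to be found in the camera images.
- board: Carving board fixed to the bench: plywood x -140..235, y -185..145, 18 thick, carrying a dark high-relief panel (210 x 270, ground at z = 38 mm, small flowers up to 60) with a steel clamp bar and two wing knobs across its right-hand end, and a camera post. Origin on the bench under the panel's middle; x away from the robot, y left, away from the clamp bar, z up.
- flower (a point): Top centre of the panel's middle flower, the tallest carving: a round head of radius 47, from z = 97 to 127 mm above the bench, overhanging a stem block (board x -38..38, y -38..8 mm). Axes as the board's.
- knob_near (a joint): Turn of the clamp's captive wing knob nearer to the robot, rad: grows clockwise seen from above; end stop (tight) at 1.5. Starts 0.1 to 0.5. Stays where left; needs about 0.15 N m. At the stop its wings lie in line with the clamp bar (board x); at value v they point 1.5 - v anticlockwise of board x.
- knob_near_grip (a point): Grip point on the near knob's upright axis, mid-height of its wings, 74 mm above the bench. The wing is a flat black bar 50 long, 12 thick, 24 tall (z 61..85 mm). The clamp bar's top below it is at z = 48 mm. z is up; the frame turns with the knob: the wing's long direction is its x axis turned +1.5 rad about z.
- knob_far (a joint): The same for the wing knob farther from the robot, 130 mm from the other along board x.
- knob_far_grip (a point): Grip point of the far knob; as knob_near_grip.
- rest: Fixed wooden tool rest, base 150 x 216 x 12, two notched uprights (12 thick, 72 tall) at x = -55 and 55. Origin: centre of its underside. Three notches along x at y = -65, 0, 65 mm hold the mirror and two gouges in any order; the handles lie across both uprights, undersides at z = 60 mm, working ends towards +x.
- mirror: Loose hand inspection mirror, about 85 g: black rubber-covered square handle 150 long, 13 x 13, along its x axis, then a thin steel neck to a swivel 120 mm from the origin, then a square mirror head. Origin: centre of the handle's underside. It starts in the rest, handle level, glass upwards, head towards +x and drooping.
- mirror_grip (a point): Where to grip the mirror: centre of the handle's section, 5 mm headwards of its middle, between the rest's uprights, 66 mm above the bench at the start. Axes as mirror (x along the handle towards the head, z up as it lies).
- head (a joint): Droop of the mirror head about its stiff swivel (axis along the mirror's y), rad: 0 = glass in line with the handle, facing the handle's z; larger = head bent down, so that the glass looks forward. Starts 0.8 to 1.05; stays by friction (0.03 N m).
- mirror_face (a point): Centre of the reflecting glass (48 x 48 in a 54 x 54 x 4 frame), 36 mm beyond the swivel. z: out of the glass (its normal); x: away from the handle, in the glass; y: across.
- dot (a point): Round white paper dot, 12 diameter, on the upright undercut face of the middle flower's stem, facing board +y (left), 82 mm above the bench; the flower head overhangs it by 25 mm, from 15 mm above it. Axes as the board's.
- lens (a point): Front of the lens of the fixed inspection camera on the post, a black cylinder 34 thick, lens 340 mm above the bench; it looks at the place just left of the dot. The post (radius 7, foot 24, 380 tall) stands at board (200, -155) mm; boom and camera are all above z = 325 mm. Axes as the board's.
- sight_near (a point): Point on the line from dot to lens, 0.096 of the way. The lens sees the dot at that place of the glass which is the foot, square to the glass, of the point a / (a + b) of the way, a and b being the distances of dot and lens from the mirror's plane. This point serves for a = 20 to 46 mm.
- sight_mid (a point): The same, 0.148 of the way, for a = 46 to 70 mm.
- sight_far (a point): The same, 0.205 of the way, for a = 70 to 110 mm.
- gouge_wide: carving gouge with a round wooden handle and a 22 mm wide blade, lying in another notch of the rest; leave alone. Origin: centre of its underside.
- gouge_narrow: carving gouge with a round wooden handle and a 10 mm wide blade, lying in another notch of the rest; leave alone. Origin: centre of its underside.
- mallet: round wooden carver's mallet, 215 tall, 72 diameter, standing on its head; leave alone. Origin: centre of its underside.
- wax_jar: amber glass jar with a metal lid, 70 tall, 68 diameter; leave alone. Origin: centre of its underside.
- dust_brush: bench brush lying flat; leave alone. Origin: centre of its underside.
- oilstone: grey oilstone in a wooden tray, 170 x 60 x 36; leave alone. Origin: centre of its underside.
- rosette_blank: small loose carved wooden rosette, 64 diameter, about 30 tall; leave alone. Origin: centre of its underside.

How it is judged:
By the outcome, as a careful person would: the job done as asked, in the order asked, and still so for the second after the job is handed in, while the arm keeps its last pose, push and grip.
It also fails if it takes over 64 s, if anything falls off the work surface, if the arm or the gripper's body presses on something with over 40 N, if the wrist force passes 120 N, or if a joint passes its speed limit or range.

## Working session

There is one attempt and no reset: what is moved stays moved. The work goes in short steps, Python scripts to look and compute and a shell command to move; the robot and the scene stay as the last step left them, time stands still between calls to the robot, and variables do not carry over. Pictures are saved under pics/ and viewed, at most 10 in all, crops included, and the job is handed in when it is done.

```bash
ls; mkdir -p pics; cat > h.py <<'E'
import numpy as np,cv2
from workcell import bot
from scipy.spatial.transform import Rotation as R
def snap(n,f):
    c=bot.calibration(n);im=bot.camera(n);cv2.imwrite(f'pics/{f}.png',im[:,:,::-1]);np.save(f'pics/{f}.npy',np.array(c['camera_from_world']));return im,c
def K(c): return 192/np.tan(np.radians(c['vfov']/2))
def proj(c,p):
    T=np.array(c['camera_from_world']);q=T[:3,:3]@np.array(p)+T[:3,3];return np.array([c['cx'],c['cy']])+K(c)*q[:2]/q[2]
def ray(c,uv):
    T=np.array(c['camera_from_world']);d=np.array([(uv[0]-c['cx'])/K(c),(uv[1]-c['cy'])/K(c),1.]);d=T[:3,:3].T@d
    return -T[:3,:3].T@T[:3,3],d/np.linalg.norm(d)
def onz(c,uv,z):
    o,d=ray(c,uv);return o+d*(z-o[2])/d[2]
def tri(rs):
    A=0;b=0
    for o,d in rs:
        P=np.eye(3)-np.outer(d,d);A=A+P;b=b+P@o
    return np.linalg.solve(A,b)
E
python3 - <<'E'
from h import *
ims=[]
for n in ["scene","side","wrist"]:
    im,c=snap(n,n+'0');ims.append(im);print(n,c)
print(bot.get_obs())
E
```

```text
pics
scene {'vfov': 47.248412391413574, 'cx': 248.85462374995944, 'cy': 194.00712087752788, 'camera_from_world': array([[-0.76890056,  0.63933571, -0.00646435,  0.41599786],
       [ 0.39398373,  0.46581535, -0.79233382, -0.07951095],
       [-0.50355611, -0.61177276, -0.61005355,  1.82165875],
       [ 0.        ,  0.        ,  0.        ,  1.        ]])}
side {'vfov': 47.55737688841924, 'cx': 257.5295185230463, 'cy': 184.88577784400127, 'camera_from_world': array([[-0.77078612, -0.63697256,  0.0124383 ,  0.45570735],
       [-0.38829852,  0.45421399, -0.80181912,  0.37901399],
       [ 0.50508714, -0.62286082, -0.59743734,  1.42075182],
       [ 0.        ,  0.        ,  0.        ,  1.        ]])}
wrist {'vfov': 70.92243774135898, 'cx': 252.69006337281684, 'cy': 194.228845837957, 'camera_from_world': array([[ 9.99998942e-01, -1.07755331e-04, -1.45087328e-03,
        -5.48920458e-01],
       [ 3.56066322e-04, -9.48798578e-01,  3.15881515e-01,
        -4.23370104e-02],
       [-1.41062442e-03, -3.15881697e-01, -9.48797536e-01,
         3.80070580e-01],
       [ 0.00000000e+00,  0.00000000e+00,  0.00000000e+00,
         1.00000000e+00]])}
{'time': 0.15, 'q': array([-4.45796301e-04,  5.00118383e+00,  1.00470142e+01,  9.51014750e+01,
        1.53035924e-03,  8.99995401e+01]), 'qd': array([ 0.06613152, -0.06639715,  0.04560935, -0.05037486,  0.05113904,
        0.05924749]), 'joint_efforts': array([-3.04631758e-03, -5.20762289e+01,  4.65044117e+01,  1.38444663e-02,
       -2.16874664e-04, -1.82086734e-05]), 'ee_pos': array([5.49820235e-01, 3.33435653e-06, 2.30790728e-01]), 'tcp_rot': array([-1.79944355e+02, -1.53080516e-03,  9.00000126e+01]), 'wrist_force': array([ 0.40755447, -1.00696639, -0.17486349]), 'torque': array([-0.01458277,  0.01342155, -0.01487191]), 'grasp_force': 0.0, 'opening': 0.08553007845441614}
```

View pics/scene0.png

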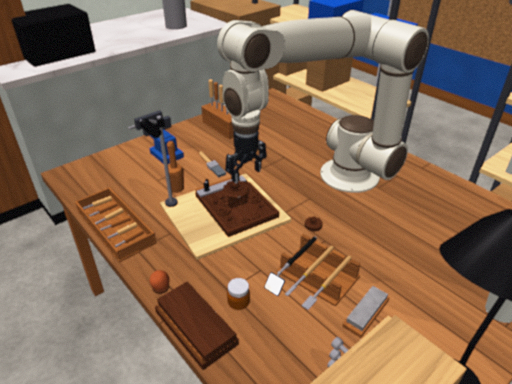

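View pics/side0.png

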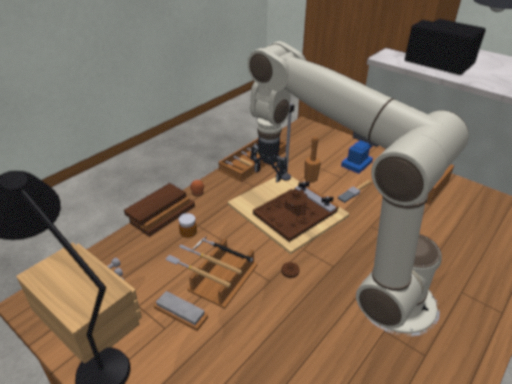

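Scene picture: the board is at about (225,212), its post foot at (171,202). The tool rest is at (320,268), with the mirror in the notch nearest the board and its glass at (274,284). The side picture shows the same: clamp bar at (317,195), rest at (222,275).

View pics/wrist0.png

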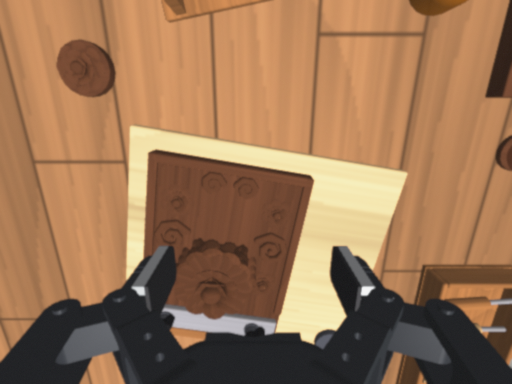

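```bash
python3 - <<'E'
from h import *
c={n:bot.calibration(n) for n in ["scene","side"]}
for n,uvs in {"scene":[(164,209),(210,250),(289,213),(171,202),(274,284),(316,239)],"side":[(229,207),(291,250),(348,213),(287,178),(200,243),(252,256)]}.items():
    for uv in uvs: print(n,uv,onz(c[n],uv,.018).round(3),onz(c[n],uv,.066).round(3))
E
```

```text
scene (164, 209) [ 0.714 -0.283  0.018] [ 0.74  -0.229  0.066]
scene (210, 250) [0.708 0.    0.018] [0.734 0.041 0.066]
scene (289, 213) [0.377 0.032 0.018] [0.418 0.071 0.066]
scene (171, 202) [ 0.672 -0.302  0.018] [ 0.7   -0.247  0.066]
scene (274, 284) [0.645 0.244 0.018] [0.674 0.274 0.066]
scene (316, 239) [0.402 0.19  0.018] [0.442 0.222 0.066]
side (229, 207) [0.728 0.017 0.018] [0.687 0.059 0.066]
side (291, 250) [0.392 0.051 0.018] [0.366 0.092 0.066]
side (348, 213) [ 0.34  -0.264  0.018] [ 0.316 -0.21   0.066]
side (287, 178) [ 0.668 -0.298  0.018] [ 0.631 -0.243  0.066]
side (200, 243) [0.668 0.238 0.018] [0.631 0.271 0.066]
side (252, 256) [0.481 0.165 0.018] [0.451 0.201 0.066]
```

Wrist picture: board corners at (131,127) and (406,172), the panel between (150,152) and (312,178), and the flower head at (212,285). The clamp bar is at (225,322), partly hidden by the fingers. I'll locate the board and raise the arm for a better view of the clamp.

```bash
python3 - <<'E'
from h import *
c=bot.calibration("wrist")
im=cv2.imread('pics/wrist0.png')
a=onz(c,(131,126.5),.018);b=onz(c,(406,172.5),.018);d=b-a
yaw=np.arctan2(d[1],d[0]);print(np.degrees(yaw),np.linalg.norm(d))
Rz=R.from_euler('z',yaw).as_matrix()
o=(a+b)/2-Rz@[.0475,.145,0];o[2]=0;print(o)
for n,p in dict(post=(.2,-.155,0),dot=(0,.008,.082),fl=(0,-.015,.127),kn=(-.065,-.12,.074),kf=(.065,-.12,.074)).items():
    P=o+Rz@p;print(n,P.round(3),[proj(bot.calibration(k),P).round(0) for k in ("scene","side","wrist")])
E
python3 -m crank '[{"gripper":85,"travel":[-40,-10,-50],"twist":[0,0,0]},{"gripper":85,"travel":[-40,-10,-50],"twist":[0,0,0]},{"gripper":85,"travel":[-10,0,0],"twist":[0,0,0]},{"gripper":85,"travel":[0,0,0],"twist":[0,0,0]}]'
python3 - <<'E'
from h import *
snap("wrist","w1");s,_=snap("side","s1");q,_=snap("scene","q1")
a=cv2.resize(s[90:240,220:370],(450,450),interpolation=cv2.INTER_CUBIC)
im=cv2.imread('pics/w1.png')
cv2.imwrite('pics/w1m.png',np.hstack([cv2.resize(im,(512,384)),a[:384:,:288,::-1]]))
E
```

```text
-9.451666755609626 0.3683217033728695
[ 0.50393536 -0.11241893  0.        ]
post [ 0.676 -0.298  0.   ] [array([171., 207.]), array([285., 181.]), array([325., 331.])]
dot [ 0.505 -0.105  0.082] [array([238., 196.]), array([292., 203.]), array([217., 261.])]
fl [ 0.501 -0.127  0.127] [array([234., 182.]), array([297., 191.]), array([210., 301.])]
kn [ 0.42  -0.22   0.074] [array([236., 175.]), array([326., 199.]), array([161., 329.])]
kf [ 0.548 -0.241  0.074] [array([206., 185.]), array([303., 184.]), array([252., 341.])]
time: 0.65
ee_pos: [0.5308, -0.0877, 0.327]
tcp_rot: [-180.0, -0.0, 89.9]
wrist_force: [-0.2, 0.6, -0.1]
opening: 0.0851
grasp_force: 0.0
```

View pics/w1m.png

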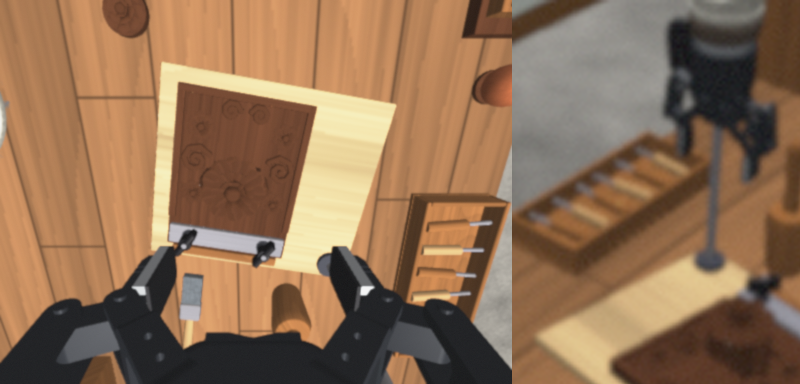

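The picture shows the knobs clearly: near at (187,240), far at (263,252), on the grey bar. The post foot is at (323,263) and the rest lies out of view to the upper left. Next I measure the wings.

```bash
python3 - <<'E'
from h import *
c=bot.calibration("wrist");im=cv2.imread('pics/w1.png')
a=onz(c,(162.5,62.5),.018);b=onz(c,(395.5,103.5),.018);d=b-a
yaw=np.arctan2(d[1],d[0]);print(np.degrees(yaw),np.linalg.norm(d));Rz=R.from_euler('z',yaw).as_matrix()
o=(a+b)/2-Rz@[.0475,.145,0];print(o)
m=(im.max(2)<70).astype(np.uint8);m[:, :150]=0;m[300:]=0
n,l,s,ce=cv2.connectedComponentsWithStats(m)
for i in range(1,n):
    if s[i,4]>25:
        ys,xs=np.where(l==i);P=np.array([onz(c,(x,y),.08) for x,y in zip(xs,ys)])[:,:2]
        u,w,v=np.linalg.svd(P-P.mean(0));print(s[i],ce[i].round(1),P.mean(0).round(4),np.degrees(np.arctan2(v[0,1],v[0,0])).round(1),(w/np.sqrt(len(P))*3.46).round(4))
cv2.imwrite('pics/cr.png',np.vstack([cv2.resize(im[215:285,150:290],(700,350),interpolation=cv2.INTER_CUBIC),cv2.resize(cv2.imread('pics/q1.png')[90:215,120:270],(700,240),interpolation=cv2.INTER_CUBIC)]))
E
```

```text
-9.194539338645757 0.36773152965978356
[ 0.50376526 -0.11099029  0.018     ]
[463   0  19  37 385] [471.7  17.4] [0.8022 0.0965] -90.9 [0.039  0.0132]
[473  77   7  22  39] [474.6  87.7] [0.827 0.015] -86.5 [0.0254 0.0048]
[ 150  230   46   70 1134] [166.6 270.7] [ 0.3845 -0.2725] -117.0 [0.1361 0.0333]
[253 242  21  24 236] [262.3 251.4] [ 0.5451 -0.2346] -124.1 [0.0471 0.0179]
[ 319  247   41   53 1013] [342.1 276.2] [ 0.6808 -0.2822] -67.0 [0.0971 0.035 ]
[355 256  48  44 560] [376.5 286.2] [ 0.7419 -0.302 ] -50.6 [0.1043 0.0405]
```

View pics/cr.png

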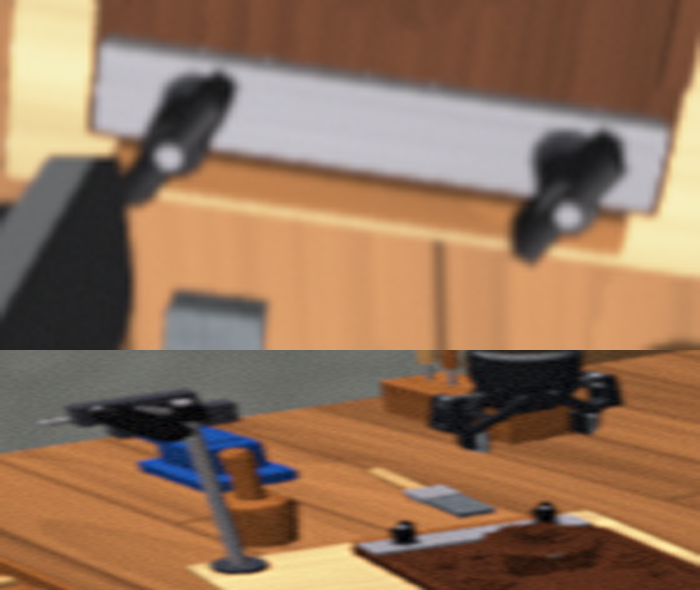

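The crop gives the knob caps at full-image pixels (183.6,246.4) and (263.6,258.2). The wing ends are at (195.6,232)/(177,254) and (272.4,244)/(255,266).

```bash
python3 - <<'E'
from h import *
c=bot.calibration("wrist")
k=[]
for cap,e1,e2 in [((183.6,246.4),(195.6,232),(177,254)),((263.6,258.2),(272.4,244),(255,266))]:
    P=onz(c,cap,.087);d=onz(c,e1,.083)-onz(c,e2,.083);k.append(P);print(P.round(4),np.degrees(np.arctan2(d[1],d[0])),np.linalg.norm(d))
    print([proj(bot.calibration(n),P).round(1) for n in("scene","side")])
d=k[1]-k[0];print(np.linalg.norm(d),np.degrees(np.arctan2(d[1],d[0])))
E
```

```text
[ 0.4192 -0.2215  0.087 ] 50.29449145069789 0.05159028990626478
[array([236.3, 171.6]), array([327.2, 196.5])]
[ 0.5472 -0.2428  0.087 ] 55.79245403912585 0.04948999629065057
[array([205.9, 181.7]), array([303.5, 181.6])]
0.12976154537264123 -9.43762350361225
```

```bash
python3 - <<'E'
from h import *
c={n:bot.calibration(n) for n in("scene","side","wrist")}
print("mallet",onz(c["scene"],(176.5,187),0).round(3),onz(c["side"],(312,180),0).round(3),onz(c["scene"],(171.5,146),.215).round(3),onz(c["side"],(315,140),.215).round(3))
T=np.array([.676,-.298,.38]);print([proj(c[n],T) for n in c]);T[2]=.34;print([proj(c[n],T) for n in c])
E
python3 -m crank '[{"gripper":40,"travel":[-40,-30,25],"twist":[0,0,0.18]},{"gripper":40,"travel":[-40,-30,25],"twist":[0,0,0.18]},{"gripper":40,"travel":[-40,-30,25],"twist":[0,0,0.18]},{"gripper":40,"travel":[0,0,25],"twist":[0,0,0.16]},{"gripper":40,"travel":[0,0,0],"twist":[0,0,0]}]' 60
python3 - <<'E'
from h import *
print(bot.get_obs()['q'])
o=bot.get_obs();Rt=R.from_euler('xyz',o['tcp_rot'],degrees=True).as_matrix()
print((Rt.T@(np.array([.419,-.2215,.059])-o['ee_pos'])*1000).round(1), np.degrees(np.arctan2(Rt[1,1],Rt[0,1])))
snap("side","s2");c=bot.calibration("wrist")
for k in [(.419,-.2215,.087),(.547,-.243,.087)]: print(proj(c,k))
im,_=snap("wrist","w2")
s=cv2.imread('pics/s2.png')[60:220,230:390]
cv2.imwrite('pics/m2.png',np.hstack([im[:,:,::-1][:384],cv2.resize(s,(280,384))[:,:]]))
E
```

```text
mallet [ 0.593 -0.392  0.   ] [ 0.588 -0.38   0.   ] [ 0.61  -0.356  0.215] [ 0.586 -0.366  0.215]
[array([157.87031227, 116.41476711]), array([290.24757455, 102.95843013]), array([475.96089478, 575.24866803])]
[array([159.47298046, 127.26924547]), array([289.6751557 , 112.09132218]), array([436.45818249, 491.71689177])]
time: 1.42
ee_pos: [0.4208, -0.1872, 0.2257]
tcp_rot: [-179.8, 0.1, 50.0]
wrist_force: [-0.1, -0.0, 0.2]
opening: 0.0398
grasp_force: 0.0
[-2.39868570e+01 -7.11310918e+00 -2.44999943e+00  9.48663265e+01
  6.38635804e-03  1.06047538e+02]
[-27.3  21.2 166.7] -40.03449203937047
[270.33203198 205.7023239 ]
[378.98515119 147.01369381]
```

View pics/m2.png

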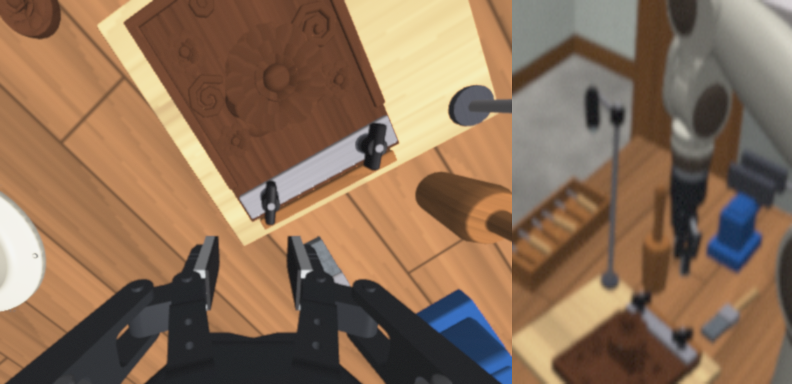

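Wrist picture: the caps are at (270,204) and (379,147), where I predicted them, and the near wing is almost in line with the pads. The mallet at (470,215) is clear. In the side picture the inspection camera is at about (276,105). I go down onto the near knob.

```bash
python3 -m crank '[{"gripper":40,"travel":[-14,11,50],"twist":[0,0,0]},{"gripper":40,"travel":[-13,10,50],"twist":[0,0,0]},{"gripper":40,"travel":[0,0,40],"twist":[0,0,0]},{"gripper":40,"travel":[0,0,27],"twist":[0,0,0]},{"gripper":40,"travel":[0,0,0],"twist":[0,0,0]},{"gripper":8,"travel":[0,0,0],"twist":[0,0,0]},{"gripper":8,"travel":[0,0,0],"twist":[0,0,0]},{"gripper":8,"travel":[0,0,0],"twist":[0,0,0]}]' 60
```

```text
time: 2.52
ee_pos: [0.42, -0.2209, 0.0628]
tcp_rot: [-179.9, -0.1, 50.0]
wrist_force: [-9.9, 8.6, 8.2]
opening: 0.0197
grasp_force: 58.7
```

```bash
python3 -m crank '[{"gripper":40,"travel":[0,0,0],"twist":[0,0,0]},{"gripper":40,"travel":[0,0,0],"twist":[0,0,0]}]'; python3 -m crank '[{"gripper":40,"travel":[0,0,-8],"twist":[0,0,0]},{"gripper":8,"travel":[0,0,0],"twist":[0,0,0]},{"gripper":8,"travel":[0,0,0],"twist":[0,0,0]},{"gripper":8,"travel":[0,0,0],"twist":[0,0,0]}]'; python3 - <<'E'
from h import *
print(bot.get_obs()['torque'])
im,c=snap("wrist","w3");cv2.imwrite('pics/w3c.png',cv2.resize(im[150:384,150:390,::-1],(600,585)))
E
```

```text
time: 2.78
ee_pos: [0.4215, -0.2226, 0.0622]
tcp_rot: [179.9, -0.0, 49.9]
wrist_force: [-0.1, -0.3, -0.3]
opening: 0.0398
grasp_force: 0.0
time: 3.28
ee_pos: [0.4197, -0.2213, 0.0701]
tcp_rot: [-179.9, -0.0, 49.9]
wrist_force: [-9.4, 8.3, 16.9]
opening: 0.0191
grasp_force: 58.2
[ 1.76980176  2.06785584 -0.02890934]
```

View pics/w3c.png

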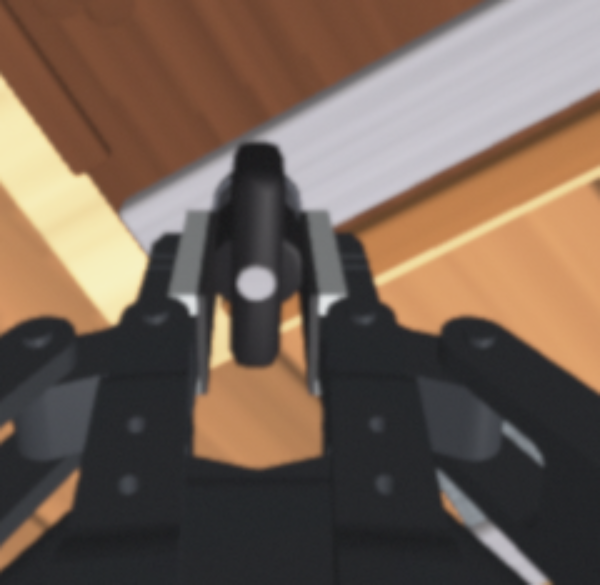

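The pads straddle the wing squarely but are closed on the round hub (about 19 mm wide) below it, so I try higher.

```bash
python3 -m crank '[{"gripper":30,"travel":[0,0,0],"twist":[0,0,0]},{"gripper":30,"travel":[0,0,-7],"twist":[0,0,0]},{"gripper":8,"travel":[0,0,0],"twist":[0,0,0]},{"gripper":8,"travel":[0,0,0],"twist":[0,0,0]},{"gripper":8,"travel":[0,0,0],"twist":[0,0,0]}]'; python3 - <<'E'
from h import *
print(bot.get_obs()['torque'])
E
```

```text
time: 3.95
ee_pos: [0.4197, -0.2214, 0.0771]
tcp_rot: [-179.9, -0.0, 49.9]
wrist_force: [-10.5, 7.4, 15.5]
opening: 0.0181
grasp_force: 58.3
[ 1.59518706  2.11187686 -0.01051865]
```

```bash
python3 -m crank '[{"gripper":30,"travel":[0,0,0],"twist":[0,0,0]},{"gripper":30,"travel":[0,-2,8],"twist":[0,0,0]},{"gripper":8,"travel":[0,0,0],"twist":[0,0,0]},{"gripper":8,"travel":[0,0,0],"twist":[0,0,0]},{"gripper":8,"travel":[0,0,0],"twist":[0,0,0]},{"gripper":8,"travel":[0,0,0],"twist":[0,0,0.15]},{"gripper":8,"travel":[0,0,0],"twist":[0,0,0.15]}]' 80; python3 - <<'E'
from h import *
o=bot.get_obs();print(o['torque'],o['q'])
im,c=snap("wrist","w4");cv2.imwrite('pics/w4c.png',cv2.resize(im[150:384,150:390,::-1],(600,585)))
g=cv2.cvtColor(im,cv2.COLOR_RGB2GRAY)
m=(g>150).astype(np.uint8)[255:275,240:265];print(np.argwhere(m).mean(0)+[255,240])
m=(g<75).astype(np.uint8)[205:255,225:285]
for r in (5,10,15): print(r+205,''.join('#' if v else '.' for v in m[r]))
E
```

```text
time: 4.82
ee_pos: [0.4193, -0.2212, 0.067]
tcp_rot: [180.0, 0.0, 32.4]
wrist_force: [3.7, -2.9, -6.7]
opening: 0.0188
grasp_force: 78.5
[-0.67287249 -0.79308976  0.15255836] [-2.78076284e+01 -5.41015234e+00 -1.84590054e+01  7.69359693e+01
 -2.01241607e-02  1.19769056e+02]
[265.95625 252.7625 ]
210 ......................##############........................
215 ....................##################......................
220 ...................####################.....................
```

The knob turns with the pads (moment 0.15 N m, wing still centred), so I carry on to the stop.

```bash
python3 -m crank '[{"gripper":8,"travel":[0,0,0],"twist":[0,0,0.15]},{"gripper":8,"travel":[0,0,0],"twist":[0,0,0.15]},{"gripper":8,"travel":[0,0,0],"twist":[0,0,0.15]},{"gripper":8,"travel":[0,0,0],"twist":[0,0,0.15]},{"gripper":8,"travel":[0,0,0],"twist":[0,0,0.10]}]'; python3 -c "
from h import *
print(bot.get_obs()['torque'])";python3 -m crank '[{"gripper":8,"travel":[0,0,0],"twist":[0,0,0.08]},{"gripper":8,"travel":[0,0,0],"twist":[0,0,0.04]},{"gripper":8,"travel":[0,0,0],"twist":[0,0,0]}]'; python3 - <<'E'
from h import *
o=bot.get_obs();print(o['torque'],o['q'])
im,c=snap("wrist","w5")
g=cv2.cvtColor(im,cv2.COLOR_RGB2GRAY)
m=(g<75).astype(np.uint8)[205:255,225:285]
for r in (5,10,15): print(r+205,''.join('#' if v else '.' for v in m[r]))
E
```

```text
time: 5.5
ee_pos: [0.4193, -0.2213, 0.0669]
tcp_rot: [180.0, -0.0, -7.6]
wrist_force: [4.4, -3.5, -5.5]
opening: 0.0188
grasp_force: 78.5
[-0.71912392 -0.90035799  0.16846931]
time: 5.88
ee_pos: [0.4184, -0.2211, 0.067]
tcp_rot: [180.0, 0.1, -14.3]
wrist_force: [-1.4, -4.4, -5.4]
opening: 0.0192
grasp_force: 78.5
[-0.83765403  0.31904615 -0.04287942] [-2.78169765e+01 -5.42968661e+00 -1.84710677e+01  7.70348056e+01
 -5.85312126e-02  1.66468300e+02]
210 ..................###############...........................
215 ................###################.........................
220 ................####################........................
```

```bash
python3 -m crank '[{"gripper":36,"travel":[0,0,0],"twist":[0,0,0]},{"gripper":36,"travel":[0,0,0],"twist":[0,0,0]},{"gripper":36,"travel":[0,0,-40],"twist":[0,0,0]},{"gripper":36,"travel":[0,0,-60],"twist":[0,0,0]},{"gripper":36,"travel":[0,0,0],"twist":[0,0,-0.175]},{"gripper":36,"travel":[0,0,0],"twist":[0,0,-0.175]},{"gripper":36,"travel":[0,0,0],"twist":[0,0,-0.175]},{"gripper":36,"travel":[0,0,0],"twist":[0,0,-0.175]},{"gripper":36,"travel":[0,0,0],"twist":[0,0,-0.175]},{"gripper":36,"travel":[0,0,0],"twist":[0,0,-0.175]},{"gripper":36,"travel":[0,0,0],"twist":[0,0,-0.175]},{"gripper":36,"travel":[0,0,0],"twist":[0,0,0]}]'; python3 - <<'E'
from h import *
o=bot.get_obs();print(o['q']);Rt=R.from_euler('xyz',o['tcp_rot'],degrees=True).as_matrix()
print((Rt.T@(np.array([.547,-.2425,.067])-o['ee_pos'])*1000).round(1))
im,c=snap("wrist","w6");g=im.max(2)
for k in [(.4193,-.2212,.085),(.547,-.2425,.085)]:
    u,v=proj(c,k);print(u,v)
    u,v=int(u),int(v);
    if not(0<=u<512 and 0<=v<384): continue
    # wing: dark at z=.08 plane
    ys,xs=np.mgrid[max(v-50,0):min(v+50,384),max(u-50,0):min(u+50,512)];P=np.array([onz(c,(x,y),.085)[:2] for x,y in zip(xs.ravel(),ys.ravel())])
    s=(g[ys.ravel(),xs.ravel()]<45)&(np.hypot(*(P-k[:2]).T)<.03);Q=P[s];uu,w,vv=np.linalg.svd(Q-Q.mean(0));print(len(Q),Q.mean(0),np.degrees(np.arctan2(vv[0,1],vv[0,0])),w/np.sqrt(len(Q))*3.46)
E
```

```text
time: 7.42
ee_pos: [0.4192, -0.2208, 0.1681]
tcp_rot: [180.0, -0.0, 55.9]
wrist_force: [0.0, -0.2, -1.0]
opening: 0.0359
grasp_force: 0.0
[-2.77866633e+01 -6.30938716e+00 -8.10385714e+00  8.81671838e+01
  2.06059073e-02  9.63507422e+01]
[ 53.7 117.9 101.2]
252.6572150577934 199.53797251456595
439 [ 0.4220644  -0.21544143] 172.8069823386872 [0.04378049 0.01178892]
395.2282841003871 137.74800340767757
781 [ 0.54037617 -0.23581973] -133.0933127360783 [0.04378044 0.01605973]
```

Near wing measures about -7° against the bar's -9.4°, and the pads slipped past at the stop, so it is tight. Far knob next.

```bash
python3 -m crank '[{"gripper":36,"travel":[14,30,0],"twist":[0,0,0]},{"gripper":36,"travel":[14,30,0],"twist":[0,0,0]},{"gripper":36,"travel":[14,30,0],"twist":[0,0,0]},{"gripper":36,"travel":[11.5,28,0],"twist":[0,0,0]},{"gripper":36,"travel":[0,0,0],"twist":[0,0,0]}]'; python3 - <<'E'
from h import *
o=bot.get_obs();Rt=R.from_euler('xyz',o['tcp_rot'],degrees=True).as_matrix()
print(o['q'],(Rt.T@(np.array([.547,-.2425,.067])-o['ee_pos'])*1000).round(1))
im,c=snap("wrist","w7")
s,cs=snap("side","s7");q,cq=snap("scene","q7")
print(proj(c,(.547,-.2425,.087)))
a=cv2.resize(im[130:330,90:390],(500,333));b=np.hstack([cv2.resize(s[80:160,230:330],(250,200)),cv2.resize(q[90:170,110:210],(250,200))])
cv2.imwrite('pics/m7.png',np.vstack([a,b])[:,:,::-1])
E
```

```text
time: 8.1
ee_pos: [0.5479, -0.2427, 0.1667]
tcp_rot: [-179.9, -0.0, 55.7]
wrist_force: [0.0, 0.2, 0.0]
opening: 0.0356
grasp_force: 0.0
[-2.38967303e+01  1.10002836e+01  9.62681344e+00  8.86854682e+01
  1.24659628e-02  1.00356369e+02] [-0.4 -0.7 99.7]
[251.51076893 200.81999743]
```

View pics/m7.png

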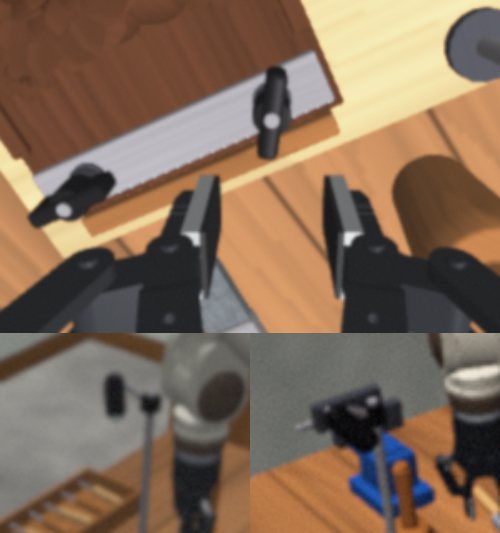

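Near wing is now parallel to the bar. The far wing has its cap at (252.6,202.6), centred, and is tilted about 4° clockwise of the pads. The camera body is at side pixel (276,105) and about (152,125) in the scene picture. Down onto the far knob.

```bash
python3 -m crank '[{"gripper":30,"travel":[0,-1,40],"twist":[0,0,0.06]},{"gripper":30,"travel":[0,0,40],"twist":[0,0,0]},{"gripper":30,"travel":[0,0,20],"twist":[0,0,0]},{"gripper":30,"travel":[0,0,0],"twist":[0,0,0]},{"gripper":8,"travel":[0,0,0],"twist":[0,0,0]},{"gripper":8,"travel":[0,0,0],"twist":[0,0,0]},{"gripper":8,"travel":[0,0,0],"twist":[0,0,0]}]' 80;  python3 -c "
from h import *
o=bot.get_obs();print(o['torque'],o['q'])"
```

```text
time: 9.12
ee_pos: [0.5468, -0.2433, 0.0689]
tcp_rot: [179.8, 0.0, 52.4]
wrist_force: [5.7, -5.8, -9.6]
opening: 0.0183
grasp_force: 78.5
[-1.11192461 -0.95932121 -0.02929218] [-2.39626743e+01  1.12896807e+01 -8.48372230e-01  7.76672971e+01
 -5.99070898e-02  1.03635879e+02]
```

```bash
python3 -m crank '[{"gripper":8,"travel":[0,0,0],"twist":[0,0,0.15]},{"gripper":8,"travel":[0,0,0],"twist":[0,0,0.15]},{"gripper":8,"travel":[0,0,0],"twist":[0,0,0.15]},{"gripper":8,"travel":[0,0,0],"twist":[0,0,0.15]},{"gripper":8,"travel":[0,0,0],"twist":[0,0,0.15]},{"gripper":8,"travel":[0,0,0],"twist":[0,0,0.15]},{"gripper":8,"travel":[0,0,0],"twist":[0,0,0.12]}]'; python3 -c "
from h import *
print(bot.get_obs()['torque'])";python3 -m crank '[{"gripper":8,"travel":[0,0,0],"twist":[0,0,0.08]},{"gripper":8,"travel":[0,0,0],"twist":[0,0,0.06]},{"gripper":8,"travel":[0,0,0],"twist":[0,0,0]}]'; python3 - <<'E'
from h import *
o=bot.get_obs();print(o['torque'],o['q'])
im,c=snap("wrist","w8")
g=cv2.cvtColor(im,cv2.COLOR_RGB2GRAY)
m=(g<75).astype(np.uint8)[205:255,225:285]
for r in (5,10,15): print(r+205,''.join('#' if v else '.' for v in m[r]))
E
```

```text
time: 10.0
ee_pos: [0.5467, -0.2427, 0.0688]
tcp_rot: [180.0, -0.2, -6.3]
wrist_force: [6.2, -3.4, -9.5]
opening: 0.0186
grasp_force: 78.6
[-0.31750468 -1.10623372  0.07949615]
time: 10.38
ee_pos: [0.5446, -0.2424, 0.0692]
tcp_rot: [179.9, 0.1, -14.1]
wrist_force: [-7.4, -0.6, -0.6]
opening: 0.0185
grasp_force: 78.4
[-0.05000733  1.62869623 -0.13568196] [-2.39593549e+01  1.12239594e+01 -8.92737039e-01  7.79517578e+01
 -6.74315444e-02  1.70150903e+02]
210 .............###################............................
215 ............######################.....................#####
220 ............########################........................
```

```bash
python3 -m crank '[{"gripper":36,"travel":[0,0,0],"twist":[0,0,0]},{"gripper":36,"travel":[0,0,0],"twist":[0,0,0]},{"gripper":36,"travel":[0,0,-40],"twist":[0,0,0]},{"gripper":36,"travel":[0,0,-50],"twist":[0,0,0]},{"gripper":36,"travel":[20,-20,-20],"twist":[0,0,-0.175]},{"gripper":36,"travel":[0,0,0],"twist":[0,0,-0.175]},{"gripper":36,"travel":[0,0,0],"twist":[0,0,0]}]'; python3 - <<'E'
from h import *
o=bot.get_obs();print(o['q'])
im,c=snap("wrist","w9");g=im.max(2).astype(float)
for k in [(.4193,-.2212,.085),(.547,-.2425,.085)]:
    xs=np.linspace(-.035,.035,141);X,Y=np.meshgrid(xs,xs)
    uv=np.array([proj(c,(k[0]+a,k[1]-b,.085)) for a,b in zip(X.ravel(),Y.ravel())]).astype(np.float32).reshape(141,141,2)
    r=cv2.remap(im,uv[...,0],uv[...,1],cv2.INTER_LINEAR);
    m=((r.max(2)<48)&(np.hypot(X,Y)<.03));P=np.c_[X[m],-Y[m]];u,w,vv=np.linalg.svd(P-P.mean(0),full_matrices=False);print(proj(c,k),P.mean(0),np.degrees(np.arctan2(vv[0,1],vv[0,0])))
    cv2.imwrite(f'pics/t{k[0]}.png',cv2.resize(r,(350,350))[:,:,::-1])
cv2.imwrite('pics/m9.png',np.hstack([cv2.imread('pics/t0.4193.png'),cv2.imread('pics/t0.547.png')]))
E
```

```text
time: 11.3
ee_pos: [0.5705, -0.2275, 0.1785]
tcp_rot: [180.0, -0.1, 6.0]
wrist_force: [-0.3, 0.9, -0.0]
opening: 0.0361
grasp_force: 0.0
[-2.17390845e+01  1.30766638e+01  1.33472815e+01  9.01964683e+01
  2.05358303e-03  1.52244416e+02]
[231.40946457 325.30559533] [-0.00542701  0.00290591] 178.32057731637508
[264.37999388 221.11263805] [5.48821639e-03 4.82056776e-06] -179.341147841181
```

View pics/m9.png

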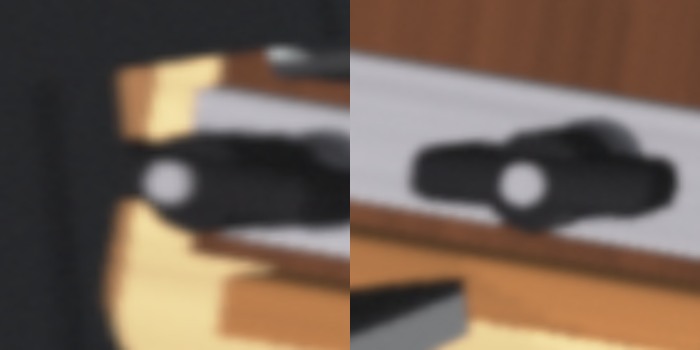

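The rectified crops show the far wing at about -3.5° against the bar at about -9.5°, so it is a few degrees short, and the near one may be short too. The pads slip on the round hub. I'll grip each wing beyond the hub and push it sideways onto the stop.

```bash
cat > go.py <<'E'
import sys
from h import *
def go(p,rpy):
    o=bot.get_obs();Rt=R.from_euler('xyz',o['tcp_rot'],degrees=True);Rg=R.from_euler('xyz',rpy,degrees=True)
    rv=(Rt.inv()*Rg).as_rotvec();print('travel in current axes',(Rt.inv().apply(np.array(p)-o['ee_pos'])*1000).round(1),'twist',rv.round(3),'travel in final axes',(Rg.inv().apply(np.array(p)-o['ee_pos'])*1000).round(1))
if __name__=='__main__':
    a=[float(x) for x in sys.argv[1:]];go(a[:3],a[3:])
E
python3 go.py .528 -.2415 .062 180 0 -3.5
```

```text
travel in current axes [-43.5   9.5 116. ] twist [ 0.    -0.001  0.163] travel in final axes [-41.3  16.5 116. ]
```

```bash
python3 -m crank '[{"gripper":36,"travel":[0,0,0],"twist":[0,0,0.163]},{"gripper":36,"travel":[-41,16.5,0],"twist":[0,0,0]},{"gripper":30,"travel":[0,0,50],"twist":[0,0,0]},{"gripper":30,"travel":[0,0,46],"twist":[0,0,0]},{"gripper":30,"travel":[0,0,20],"twist":[0,0,0]},{"gripper":30,"travel":[0,0,0],"twist":[0,0,0]},{"gripper":6,"travel":[0,0,0],"twist":[0,0,0]},{"gripper":6,"travel":[0,0,0],"twist":[0,0,0]},{"gripper":6,"travel":[0,0,0],"twist":[0,0,0]}]' 40
```

```text
time: 12.48
ee_pos: [0.5284, -0.2419, 0.063]
tcp_rot: [180.0, -0.1, -3.3]
wrist_force: [-5.2, 2.1, 6.3]
opening: 0.011
grasp_force: 48.8
```

Opening 11 mm: this time the wing itself is held.

```bash
python3 -m crank '[{"gripper":6,"travel":[0,-1,0],"twist":[0,0,0.05]},{"gripper":6,"travel":[0,-1,0],"twist":[0,0,0.05]},{"gripper":6,"travel":[0,-1,0],"twist":[0,0,0.03]},{"gripper":6,"travel":[0,0,0],"twist":[0,0,0]}]';python3 -m crank '[{"gripper":6,"travel":[0,-1.5,0],"twist":[0,0,0.03]},{"gripper":6,"travel":[0,-1.5,0],"twist":[0,0,0.03]},{"gripper":6,"travel":[0,0,0],"twist":[0,0,0]}]'; python3 -c "
from h import *
o=bot.get_obs();print(o['torque'],o['q'])"
```

```text
time: 12.98
ee_pos: [0.5287, -0.2396, 0.063]
tcp_rot: [179.9, -0.1, -10.8]
wrist_force: [-5.2, -2.8, 6.2]
opening: 0.0107
grasp_force: 48.4
time: 13.35
ee_pos: [0.5289, -0.2389, 0.0631]
tcp_rot: [179.6, -0.1, -14.2]
wrist_force: [-8.1, -15.9, 3.9]
opening: 0.0114
grasp_force: 59.3
[-3.02600353  1.44160254  1.03769191] [-24.13421704   8.99742204  -4.11508622  76.72433435  -0.35396522
 170.10902863]
```

```bash
python3 -m crank '[{"gripper":30,"travel":[0,0,0],"twist":[0,0,0]},{"gripper":30,"travel":[0,0,0],"twist":[0,0,0]},{"gripper":30,"travel":[0,0,-50],"twist":[0,0,0]},{"gripper":30,"travel":[0,0,0],"twist":[0,0,-0.145]},{"gripper":30,"travel":[0,0,0],"twist":[0,0,0]}]'; python3 go.py .438 -.2228 .062 180 0 -6
```

```text
time: 13.98
ee_pos: [0.5296, -0.2356, 0.1122]
tcp_rot: [180.0, -0.1, -5.9]
wrist_force: [-0.2, -0.2, -0.6]
opening: 0.0302
grasp_force: 0.0
travel in current axes [-92.5  -3.4  50.1] twist [ 0.    -0.001  0.002] travel in final axes [-92.5  -3.2  50.2]
```

```bash
python3 -m crank '[{"gripper":30,"travel":[-46,-1.5,0],"twist":[0,0,0]},{"gripper":30,"travel":[-46.5,-2,0],"twist":[0,0,0]},{"gripper":30,"travel":[0,0,0],"twist":[0,0,0]},{"gripper":30,"travel":[0,0,30],"twist":[0,0,0]},{"gripper":30,"travel":[0,0,20],"twist":[0,0,0]},{"gripper":6,"travel":[0,0,0],"twist":[0,0,0]},{"gripper":6,"travel":[0,0,0],"twist":[0,0,0]},{"gripper":6,"travel":[0,0,0],"twist":[0,0,0]}]' 40;python3 -m crank '[{"gripper":6,"travel":[0,1,0],"twist":[0,0,0.04]},{"gripper":6,"travel":[0,1,0],"twist":[0,0,0.04]},{"gripper":6,"travel":[0,1,0],"twist":[0,0,0.03]},{"gripper":6,"travel":[0,0,0],"twist":[0,0,0]}]';python3 -m crank '[{"gripper":6,"travel":[0,1.5,0],"twist":[0,0,0.02]},{"gripper":6,"travel":[0,1.5,0],"twist":[0,0,0.02]},{"gripper":6,"travel":[0,0,0],"twist":[0,0,0]}]'; python3 -c "
from h import *
o=bot.get_obs();print(o['torque'],o['q'])"
```

```text
time: 14.98
ee_pos: [0.4382, -0.2233, 0.0605]
tcp_rot: [180.0, 0.0, -6.0]
wrist_force: [6.7, -6.1, -17.9]
opening: 0.0109
grasp_force: 50.0
time: 15.48
ee_pos: [0.4379, -0.225, 0.0605]
tcp_rot: [-179.9, 0.0, -12.2]
wrist_force: [8.3, 2.7, -16.2]
opening: 0.0112
grasp_force: 51.4
time: 15.85
ee_pos: [0.4378, -0.2256, 0.0605]
tcp_rot: [-179.6, 0.0, -14.3]
wrist_force: [10.7, 16.1, -13.8]
opening: 0.011
grasp_force: 63.1
[ 3.11196004 -2.2349084   1.02894252] [-27.49852924  -2.55835448 -16.48738751  76.20841285   0.40844525
 166.83008992]
```

Both knobs are now at their stops (16 N and 1 N m resist further pushing). I release, lift, and swing over to the rest, working out the lens position on the way.

```bash
python3 -m crank '[{"gripper":30,"travel":[0,0,0],"twist":[0,0,0]},{"gripper":30,"travel":[0,0,0],"twist":[0,0,0]},{"gripper":30,"travel":[0,0,-50],"twist":[0,0,0]},{"gripper":30,"travel":[0,0,-60],"twist":[0,0,0]},{"gripper":30,"travel":[0,0,-60],"twist":[0,0,0]},{"gripper":30,"travel":[0,-50,-30],"twist":[0,0,-0.18]},{"gripper":30,"travel":[0,-50,0],"twist":[0,0,-0.18]},{"gripper":40,"travel":[0,-50,0],"twist":[0,0,-0.18]},{"gripper":40,"travel":[0,0,0],"twist":[0,0,-0.18]},{"gripper":40,"travel":[0,0,0],"twist":[0,0,-0.18]},{"gripper":40,"travel":[0,0,0],"twist":[0,0,-0.18]}]'; python3 go.py .50 .16 .26 180 0 100
python3 - <<'E'
from h import *
print(bot.get_obs()['q'])
for f,n,(x0,x1,y0,y1) in (("s7","side",(262,300,88,124)),("q7","scene",(128,180,100,150))):
    im=cv2.imread(f'pics/{f}.png');g=im.max(2)[y0:y1,x0:x1];print(f,x0,y0)
    for i,r in enumerate(g): print(y0+i,''.join('#' if v<45 else('+' if v<75 else '.') for v in r))
E
```

```text
time: 17.23
ee_pos: [0.4473, -0.0808, 0.2625]
tcp_rot: [179.9, -0.0, 47.7]
wrist_force: [1.0, 1.1, -0.3]
opening: 0.04
grasp_force: 0.0
travel in current axes [ 213.6 -123.     2.4] twist [ 0.001  0.    -0.912] travel in final axes [228.   93.7   2.5]
[-1.02280474e+01 -7.26459656e+00  1.53405742e+00  9.87334898e+01
 -1.77764685e-02  1.22039268e+02]
s7 262 88
88 ......................................
89 ......................................
90 ......................................
91 ......................................
92 ......................................
93 ......................................
94 ......................................
95 ......................................
96 ......................................
97 ...........+++++......................
98 ...........+####+.....................
99 ..........+#####+.....................
100 ..........+######+....................
101 ..........+######+....................
102 ..........+######+....................
103 ..........+######+....................
104 ..........+######+....................
105 ..........+#####
[... 2957 characters left out ...]
................
138 ....................................................
139 ....................................................
140 ....................................................
141 ....................................................
142 .............................................+++....
143 ......................................+.......++....
144 ....................................+++.......++....
145 ....................................+++.......+++...
146 .....................................++.......+++...
147 ......................................+.......+++...
148 .....................................+........++....
149 .....................................+.+......++....
```

```bash
python3 - <<'E'
from h import *
cs=bot.calibration("side");cq=bot.calibration("scene")
B=np.array([.5038,-.1113,0]);Rz=R.from_euler('z',-9.4,degrees=True).as_matrix()
dot=B+Rz@[0,.008,.082]
print('dot',dot)
for v in (108,109,110,111):
    L=onz(cs,(276.3,v),.34);print(v,L.round(4),'board',(Rz.T@(L-B)).round(4),'scene px',proj(cq,L).round(1))
L=onz(cs,(276.3,110),.34);d=(L-(dot+Rz@[0,.03,0]));d/=np.linalg.norm(d);e=L+d*.06
print('lens end',proj(cs,L),'back end',proj(cs,e),proj(cq,L),proj(cq,e), d)
print('post top',proj(cs,[.676,-.298,.36]),proj(cq,[.676,-.298,.36]))
E
python3 -m crank '[{"gripper":40,"travel":[50,-31,0],"twist":[0,0,-0.18]},{"gripper":40,"travel":[40,-31,0],"twist":[0,0,-0.18]},{"gripper":40,"travel":[40,10,0],"twist":[0,0,-0.18]},{"gripper":40,"travel":[40,10,0],"twist":[0,0,-0.18]},{"gripper":40,"travel":[40,20,0],"twist":[0,0,-0.18]},{"gripper":40,"travel":[0,0,0],"twist":[0,0,0]}]'
python3 - <<'E'
from h import *
im,c=snap("wrist","w10");cv2.imwrite('pics/w10v.png',im[:,:,::-1])
T=np.array(c['camera_from_world']);print(-T[:3,:3].T@T[:3,3],proj(c,(.523,.228,.066)),bot.get_obs()['q'])
E
```

```text
dot [ 0.50510661 -0.10340742  0.082     ]
108 [ 0.7384 -0.2913  0.34  ] board [ 0.2609 -0.1393  0.34  ] scene px [143.7 134.2]
109 [ 0.733  -0.2843  0.34  ] board [ 0.2544 -0.1332  0.34  ] scene px [146.3 134.4]
110 [ 0.7276 -0.2773  0.34  ] board [ 0.2479 -0.1272  0.34  ] scene px [148.8 134.7]
111 [ 0.7223 -0.2704  0.34  ] board [ 0.2415 -0.1212  0.34  ] scene px [151.4 135. ]
lens end [276.3 110. ] back end [274.85840075  96.14990672] [148.8437736  134.73503916] [132.96964009 123.59323252] [ 0.55216897 -0.51629338  0.65463775]
post top [289.95939145 107.55636602] [158.6784175  121.88786551]
time: 17.98
ee_pos: [0.5171, 0.1394, 0.2612]
tcp_rot: [-180.0, 0.0, 99.2]
wrist_force: [-1.1, 0.6, -0.5]
opening: 0.0399
grasp_force: 0.0
[0.50379499 0.21819916 0.40375089] [270.34041856  98.5875965 ] [ 1.49829301e+01  3.69228153e+00  1.21112141e+01  9.84512925e+01
 -1.67201090e-02  9.59746902e+01]
```

View pics/w10v.png

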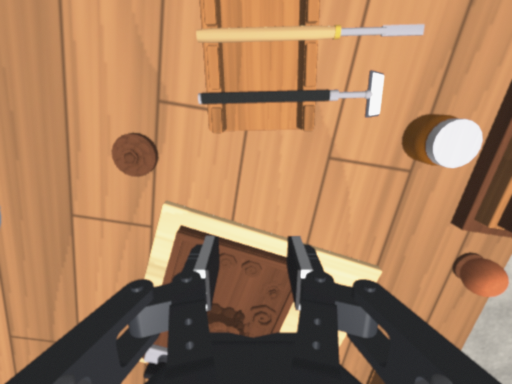

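Picture: the mirror's black handle runs from (199,98) to (331,95.5) across the uprights at columns 213 and 307, with the glass at (375,93). A gouge lies at row 33, and jar and rosette are clear of it.

```bash
python3 - <<'E'
from h import *
im=cv2.imread('pics/w10v.png');c=bot.calibration("wrist")
g=im.max(2);m=np.zeros_like(g);m[85:110,190:340]=(g[85:110,190:340]<75)
n,l,s,ce=cv2.connectedComponentsWithStats(m);i=1+np.argmax(s[1:,4]);print(s[i],ce[i])
for u in (205,230,265,300,325):
    r=np.where(l[:,u]==i)[0];print(u,r.min(),r.max())
q=im[60:125,350:400].astype(int);w=(q.min(2)>185).astype(np.uint8);n,l2,s2,c2=cv2.connectedComponentsWithStats(w);j=1+np.argmax(s2[1:,4]);print(s2[j],c2[j]+[350,60]);ys,xs=np.where(l2==j);rect=cv2.minAreaRect(np.c_[xs+350,ys+60].astype(np.float32));print(rect)
ys,xs=np.where(l==i);u0,u1=xs.min(),xs.max()+1
v=lambda u:np.polyval(np.polyfit(xs,ys,1),u)
A=onz(c,(u0,v(u0)),.0725);B=onz(c,(u1,v(u1)),.0725);d=(B-A);L=np.linalg.norm(d);d/=L;print(A,B,L,np.degrees(np.arctan2(d[1],d[0])))
mid=(A+B)/2;print('grip',mid+d*.005)
nrm=np.array([-d[1],d[0],0]);o,r=ray(c,c2[j]+[350,60]);t=((mid-o)@nrm)/(r@nrm);P=o+t*r;print('glass',P,'along',(P-mid)@d,'z',P[2])
for h in (.8,.9,1.0,1.05): print(h,.120+.036*np.cos(h),.066-.036*np.sin(h))
E
```

```text
[ 202   89  127   14 1198] [264.96076795  96.29215359]
205 94 102
230 93 101
265 92 100
300 89 101
325 91 99
[  0  12  34  44 571] [373.55166375  93.79684764]
((374.3053283691406, 94.42036437988281), (34.14816665649414, 38.66362762451172), 48.8140754699707)
[0.44403898 0.21485723 0.0725    ] [0.58849499 0.24133816 0.0725    ] 0.14686313206544266 10.387831590037733
grip [0.52118504 0.22899925 0.0725    ]
glass [0.64447581 0.25160027 0.05908588] along 0.13034521063066204 z 0.05908587602781701
0.8 0.14508144153649793 0.04017518072761718
0.9 0.1423779588577439 0.0378002312534106
1.0 0.13945088301125302 0.03570704454691573
1.05 0.13791255772410216 0.034772763878615394
```

```bash
python3 -m crank '[{"gripper":40,"travel":[0,0,0],"twist":[0,0,-0.177]},{"gripper":40,"travel":[0,0,0],"twist":[0,0,-0.177]},{"gripper":40,"travel":[0,0,0],"twist":[0,0,-0.177]},{"gripper":40,"travel":[0,0,0],"twist":[0,0,-0.177]},{"gripper":40,"travel":[0,0,0],"twist":[0,0,-0.177]},{"gripper":40,"travel":[0,0,0],"twist":[0,0,-0.177]},{"gripper":40,"travel":[0,0,0],"twist":[0,0,-0.177]},{"gripper":40,"travel":[0,0,0],"twist":[0,0,-0.177]},{"gripper":40,"travel":[0,0,0],"twist":[0,0,-0.177]},{"gripper":40,"travel":[0,0,0],"twist":[0,0,0]}]'; python3 go.py .5215 .229 .047 180 0 -169.6
python3 - <<'E'
from h import *
T0=np.load('pics/w10.npy');c=dict(bot.calibration("wrist"));c['camera_from_world']=T0
d=np.array([np.cos(np.radians(10.4)),np.sin(np.radians(10.4)),0]);y=np.array([-d[1],d[0],0]);mid=np.array([.5163,.2281,.066])
for h in (.8,.9,1.0,1.05):
    gx=np.cos(h)*d-np.array([0,0,np.sin(h)]);gc=mid+.12*d+.036*gx
    print(h,proj(c,gc).round(1),'near',proj(c,gc-.024*gx).round(1),'far',proj(c,gc+.024*gx).round(1))
im=cv2.imread('pics/w10v.png')
for r in (80,86,100,106): print(r,im[r,352:392].mean(1).astype(int))
E
```

```text
time: 19.27
ee_pos: [0.5161, 0.1364, 0.2624]
tcp_rot: [-180.0, 0.0, -170.0]
wrist_force: [-0.3, -0.1, 0.4]
opening: 0.04
grasp_force: 0.0
travel in current axes [-21.3  90.2 215.4] twist [-0.     0.001 -0.006] travel in final axes [-22.1  90.1 215.4]
0.8 [378.5  95.5] near [370.9  95.3] far [385.4  95.6]
0.9 [375.5  95.6] near [369.9  95.4] far [380.7  95.8]
1.0 [372.5  95.7] near [368.8  95.4] far [375.9  95.9]
1.05 [371.   95.7] near [368.3  95.4] far [373.5  96. ]
80 [167 167 167 165 165 164 163 162 161 161 162 162 164 164 165 158 125 103
 106 145 223 246 247 247 247 247 247 247 247 247 246 231 185 166 165 164
 164 164 164 163]
86 [167 167 166 165 163 163 161 161 161 163 163 164 165 166 162 141 111 104
 125 194 243 247 247 247 247 247 247 247 247 247 239 200 170 165 164 164
 164 164 165 164]
100 [164 163 162 161 162 162 163 163 164 165 166 167 167 159 125 103 107 155
 232 246 247 247 247 247 247 247 247 247 245 217 175 165 166 165 166 165
 163 162 161 161]
106 [162 161 162 161 162 163 163 164 166 166 167 168 162 139 110 105 129 205
 245 247 247 247 247 247 247 247 247 246 227 180 166 165 166 165 163 163
 161 160 161 159]
```

Head droop comes out at about 0.88. I go down and grip the handle.

```bash
python3 -m crank '[{"gripper":40,"travel":[-11,45,30],"twist":[0,0,0]},{"gripper":40,"travel":[-11,45,30],"twist":[0,0,0]},{"gripper":40,"travel":[0,0,50],"twist":[0,0,-0.006]},{"gripper":40,"travel":[0,0,50],"twist":[0,0,0]},{"gripper":40,"travel":[0,0,35],"twist":[0,0,0]},{"gripper":40,"travel":[0,0,20],"twist":[0,0,0]},{"gripper":40,"travel":[0,0,0],"twist":[0,0,0]},{"gripper":8,"travel":[0,0,0],"twist":[0,0,0]},{"gripper":8,"travel":[0,0,0],"twist":[0,0,0]},{"gripper":8,"travel":[0,0,0],"twist":[0,0,0]},{"gripper":8,"travel":[0,0,0],"twist":[0,0,0]}]' 70
```

```text
time: 20.65
ee_pos: [0.5227, 0.2301, 0.0485]
tcp_rot: [180.0, 0.2, -169.4]
wrist_force: [-0.9, -1.3, 6.5]
opening: 0.0116
grasp_force: 69.1
```

```bash
python3 -m crank '[{"gripper":8,"travel":[0,0,-10],"twist":[0,0,0]},{"gripper":8,"travel":[0,0,-20],"twist":[0,0,0]},{"gripper":8,"travel":[0,0,-30],"twist":[0,0,0]},{"gripper":8,"travel":[0,0,-40],"twist":[0,0,0]},{"gripper":8,"travel":[0,0,-40],"twist":[0,0,0]},{"gripper":8,"travel":[0,0,-30],"twist":[0,0,0]},{"gripper":8,"travel":[0,0,0],"twist":[0,0,0]},{"gripper":8,"travel":[0,0,0],"twist":[0,0,0]}]'
python3 - <<'E'
from h import *
o=bot.get_obs();Rt=R.from_euler('xyz',o['tcp_rot'],degrees=True).as_matrix();p=o['ee_pos']
ims={n:snap(n,n[0]+'11') for n in("scene","side","wrist")}
for h in (.8,.885,.97,1.05):
    sw=p+Rt@[-.1136,0,-.018];gx=Rt@[-np.cos(h),0,np.sin(h)];gy=Rt@[0,1,0];gc=sw+.036*gx
    for n in("scene","side"):
        c=ims[n][1];print(h,n,proj(c,gc).round(1),[proj(c,gc+.024*(a*gx+b*gy)).round(1).tolist() for a,b in((1,1),(1,-1),(-1,-1),(-1,1))])
for n in("scene","side"):
    c=ims[n][1];u,v=proj(c,gc).astype(int);im=ims[n][0][v-22:v+22,u-22:u+22].astype(int)
    print(n,'origin',u-22,v-22);
    for i,r in enumerate(im): print(v-22+i,''.join('#' if q.min()>185 else('o' if q.min()>130 and q.max()-q.min()<40 else('x' if q.max()<70 else '.')) for q in r))
E
```

```text
time: 21.65
ee_pos: [0.5217, 0.2299, 0.2161]
tcp_rot: [-180.0, -0.0, -169.4]
wrist_force: [-0.2, -0.7, -1.0]
opening: 0.0114
grasp_force: 68.2
0.8 scene [275.  242.7] [[278.2, 254.4], [264.3, 246.6], [271.9, 231.1], [286.0, 238.6]]
0.8 side [194.8 206.4] [[187.0, 212.7], [195.3, 204.9], [202.7, 200.1], [194.3, 208.0]]
0.885 scene [275.5 242.7] [[279.0, 254.6], [265.1, 246.7], [272.1, 231.1], [286.1, 238.7]]
0.885 side [195.4 207.1] [[188.0, 213.9], [196.3, 206.0], [202.9, 200.3], [194.5, 208.2]]
0.97 scene [276.  242.7] [[279.8, 254.5], [266.0, 246.7], [272.3, 231.1], [286.3, 238.7]]
0.97 side [196.  207.7] [[189.0, 214.9], [197.3, 207.1], [203.1, 200.6], [194.7, 208.5]]
1.05 scene [276.5 242.7] [[280.7, 254.3], [266.9, 246.6], [272.4, 231.1], [286.5, 238.7]]
1.05 side [196.7 208.3] [[190.1, 215.9], [198.3, 208.0], [203.3, 200.7], [194.9, 208.7]]
scene origin 254 220
220 .....xxxxxxxxxx......................xxxxxx.
221 ..xxxxxxxxxx..........................xxxx..
222 xxxxxxxxx.........................ooo.xxx...
223 xxxxxxx...........................oo..xx....
224 xxxx................
[... 3411 characters left out ...]
..............
216 xxxxx..ooo###oooooooo.......................
217 xxxx..oo###########oo.......................
218 xx...oo############oo.......................
219 .....oo############oo.......................
220 .....ooo#########oooo.......................
221 .....ooo########oooo........................
222 ......ooooooooooooo.........................
223 .......oooooooooo...........................
224 ..........ooooo.............................
225 ............................................
226 ............................................
227 ............................................
228 ............................................
229 ............................................
```

The scene mask of the glass (corners near (278,254), (265,246), (272,231), (286,239)) agrees with the model at a droop of about 0.86. Now the final pose.

```bash
cat > fin.py <<'E'
from h import *
B=np.array([.5038,-.1113,0]);Rz=R.from_euler('z',-9.4,degrees=True).as_matrix()
L=np.array([.722,-.271,.34]);dot=B+Rz@[0,.008,.082];h=.865
gt=np.array([-.1136-.036*np.cos(h),0,-.018+.036*np.sin(h)]);nt=np.array([-np.sin(h),0,-np.cos(h)])
u=lambda v:v/np.linalg.norm(v)
def final(cb,az=0):
    C=B+Rz@cb;n=u(u(dot-C)+u(L-C))
    # tool y horizontal, perpendicular to n -> handle heading same as n
    y=u(np.cross(n,[0,0,1]));A=np.c_[nt,[0,1,0],np.cross(nt,[0,1,0])]
    for s in(1,-1):
        M=np.c_[n,s*y,np.cross(n,s*y)]@A.T
        M=R.from_rotvec(n*az).as_matrix()@M
        if M[2,2]<0: return C,n,M,C-M@gt
def check(p,M):
    C=p+M@gt;n=M@nt;a=(dot-C)@n;b=(L-C)@n;t=a/(a+b);P=dot+t*(L-dot);F=P-((P-C)@n)*n
    gx=M@[-np.cos(h),0,np.sin(h)];print('C board',(Rz.T@(C-B)).round(4),'dist',np.linalg.norm(C-dot).round(4),'a',a.round(4),'t',t.round(3),'foot off x,y mm',((F-C)@gx*1000).round(1),((F-C)@M[:,1]*1000).round(1),'low edge z',(C+.027*gx)[2].round(4))
E
python3 - <<'E'
from fin import *
C,n,M,p=final([.012,.066,.094]);e=R.from_matrix(M).as_euler('xyz',degrees=True)
print('p',p.round(4),'rpy',e.round(1),'n board',(Rz.T@n).round(3),'p board',(Rz.T@(p-B)).round(3));check(p,M)
o=bot.get_obs();Rt=R.from_euler('xyz',o['tcp_rot'],degrees=True);check(o['ee_pos'],Rt.as_matrix())
print(o['q'])
E
python3 go.py .5217 .15 .26 180 0 97
```

```text
p [0.5139 0.0724 0.1585] rpy [180.  -24.1  95.9] n board [ 0.254 -0.925  0.281] p board [-0.02   0.183  0.159]
C board [0.012 0.066 0.094] dist 0.0604 a 0.0473 t 0.136 foot off x,y mm 0.0 -0.0 low edge z 0.0681
C board [0.0904 0.3862 0.2058] dist 0.4081 a -0.2436 t 1.344 foot off x,y mm -149.9 -599.6 low edge z 0.1852
[2.37768776e+01 7.53922234e+00 1.11035176e+01 9.36812242e+01
 4.88646454e-04 1.31689969e+01]
travel in current axes [ 14.5 -78.4 -44.5] twist [-2.000e-03 -1.000e-03  1.634e+00] travel in final axes [-79.2  -9.5 -44.5]
```

```bash
python3 -m crank '[{"gripper":8,"travel":[0,0,-40],"twist":[0,0,0.08]},{"gripper":8,"travel":[0,0,0],"twist":[0,0,0.165]},{"gripper":8,"travel":[0,0,0],"twist":[0,0,0.165]},{"gripper":8,"travel":[0,0,0],"twist":[0,0,0.165]},{"gripper":8,"travel":[0,0,0],"twist":[0,0,0.165]},{"gripper":8,"travel":[0,0,0],"twist":[0,0,0.165]},{"gripper":8,"travel":[0,0,0],"twist":[0,0,0.165]},{"gripper":8,"travel":[0,0,0],"twist":[0,0,0.165]},{"gripper":8,"travel":[0,0,0],"twist":[0,0,0.165]},{"gripper":8,"travel":[0,0,0],"twist":[0,0,0.165]},{"gripper":8,"travel":[0,0,0],"twist":[0,0,0.08]},{"gripper":8,"travel":[0,0,0],"twist":[0,0,0]}]'
python3 - <<'E'
from fin import *;from go import go
C,n,M,p=final([.012,.072,.094]);e=R.from_matrix(M).as_euler('xyz',degrees=True);print(p,e);check(p,M)
o=bot.get_obs();print(o['q']);go(p,e);go(p+np.array([0,.06,.06]),e)
E
```

```text
time: 23.3
ee_pos: [0.5217, 0.2298, 0.256]
tcp_rot: [-179.9, 0.0, 96.4]
wrist_force: [0.4, -0.4, -1.1]
opening: 0.0116
grasp_force: 68.3
[0.51427114 0.07847604 0.15805044] [180.         -23.88697806  96.20688622]
C board [0.012 0.072 0.094] dist 0.0662 a 0.0526 t 0.146 foot off x,y mm -0.0 0.0 low edge z 0.0681
[2.37764798e+01 8.52026529e+00 1.67290601e+01 9.82784402e+01
 1.81714437e-03 1.07384652e+02]
travel in current axes [-149.6  -24.1   98. ] twist [-0.002  0.417  0.003] travel in final axes [-176.5  -23.7   28.9]
travel in current axes [-90.  -17.5  38. ] twist [-0.002  0.417  0.003] travel in final axes [-97.7 -17.2  -1.8]
```

```bash
python3 -m crank '[{"gripper":8,"travel":[0,0,0],"twist":[0,0.14,0]},{"gripper":8,"travel":[0,0,0],"twist":[0,0.14,0]},{"gripper":8,"travel":[0,0,0],"twist":[0,0.137,0]},{"gripper":8,"travel":[-30,-6,0],"twist":[0,0,0]},{"gripper":8,"travel":[-34,-6,-1],"twist":[0,0,0]},{"gripper":8,"travel":[-34,-5,-1],"twist":[0,0,0]},{"gripper":8,"travel":[0,0,0],"twist":[0,0,0]},{"gripper":8,"travel":[0,0,0],"twist":[0,0,0]}]'
python3 - <<'E'
from fin import *;from go import go
C,n,M,p=final([.012,.072,.094]);e=R.from_matrix(M).as_euler('xyz',degrees=True)
o=bot.get_obs();print(o['q']);go(p,e)
Rt=R.from_euler('xyz',o['tcp_rot'],degrees=True).as_matrix();tp=o['ee_pos']
# wrist view: where the head/dot should be; side/scene check
c=bot.calibration("wrist");im,_=snap("wrist","w12");print('dot px',proj(c,dot),'head',proj(c,tp+Rt@gt),'flower',proj(c,B+Rz@[0,-.015,.127]))
cs=bot.calibration("scene");s,_=snap("scene","q12");print('scene head',proj(cs,tp+Rt@gt),'dot',proj(cs,dot))
k=(im.min(2)>200)&((im.max(2).astype(int)-im.min(2))<25);n_,l,st,ce=cv2.connectedComponentsWithStats(k.astype(np.uint8));print([(st[i,:5].tolist(),ce[i].round(0).tolist()) for i in range(1,n_) if st[i,4]>4][:10])
u,v=proj(cs,dot).astype(int)
for i in range(v-12,v+12): print(i,''.join('#' if q.min()>150 else('x' if q.max()<60 else '.') for q in s[i,u-25:u+25].astype(int)))
E
```

```text
time: 24.3
ee_pos: [0.515, 0.1384, 0.2189]
tcp_rot: [180.0, -23.9, 96.4]
wrist_force: [-0.7, 0.5, -0.3]
opening: 0.0121
grasp_force: 68.4
[ 2.56639776  1.95683363  2.81633551 92.53268232 23.84611477 85.81001614]
travel in current axes [-79.1  -7.5  31.6] twist [-0.001 -0.     0.003] travel in final axes [-79.1  -7.2  31.6]
dot px [217.17767217 471.23895565] head [253.57291215 393.68129157] flower [202.43800355 549.38542307]
scene head [254.88746329 198.34576055] dot [238.01731798 195.77145643]
[([222, 0, 30, 2, 46], [234.0, 0.0]), ([326, 36, 72, 18, 663], [371.0, 45.0]), ([329, 92, 72, 10, 369], [369.0, 96.0]), ([245, 99, 19, 6, 110], [254.0, 102.0]), ([443, 168, 51, 51, 1991], [468.0, 193.0]), ([230, 268, 7, 7, 28], [234.0, 270.0]), ([269, 268, 8, 7, 30], [271.0, 270.0])]
183 ........#####.....................................
184 .....######.......x.....x................##.......
185 ..########........x.....xxx...............##......
186 ##########.......xxxx..xxxx................##.....
187 #########........xxxxxxxx...................##....
188 ######.............xxxxxx............
[... 303 characters left out ...]
......................xxx.........xxxx..
195 ...............................xxxx.......xxxxxx..
196 .............................xxxxxx......xxxxxxx..
197 .................xx.........xxxxxxx....xxxxxxxxx..
198 ........xx......xxxxxxxxxxxxxxxxxx....xxxxxxxxxxx.
199 ................xxxxxxxxxxxxxxxxxx....xxxxxxxxxx..
200 ................xxxxxxxxxxxxxxxxxx....xxxxxxxxxx..
201 ................xxxxxxxxxxxxxxxxxxx...xxxxxxxxx...
202 .xxx............xxxxxxxxxxxx.xxxxx...xxxxxxxxx....
203 ..x.............xxxxxxxxxxxxxxx......xxxxxxx......
204 ...............xxxxxxxxxxxx..........xxxxx........
205 ................xxxxxxxxx............xxxx.........
206 .................xxxxxx.............xxx...........
```

Before the last approach I check earlier pictures for any sliver of the white dot, to confirm where it is.

```bash
python3 - <<'E'
from fin import *
for n,fs in(("scene",["scene0","q1","q7","s11" if 0 else "q1"]),("side",["side0","s1","s2","s7"])):
    c=bot.calibration(n);u,v=proj(c,dot);print(n,u,v,[proj(c,B+Rz@[x,.008,.076]).round(0).tolist() for x in(-.03,.03)])
    for f in fs:
        im=cv2.imread(f'pics/{f}.png').astype(int);w=im[int(v)-10:int(v)+14,int(u)-22:int(u)+22]
        sat=w.max(2)-w.min(2);k=w.min(2)-0.0;i=np.unravel_index(np.argsort(-k,axis=None)[:4],k.shape)
        print(f,[(int(u)-22+x,int(v)-10+y,w[y,x].tolist()) for y,x in zip(*i)])
E
```

```text
scene 238.01731797825366 195.7714564302869 [[245.0, 194.0], [231.0, 200.0]]
scene0 [(np.int64(221), np.int64(185), [178, 168, 172]), (np.int64(219), np.int64(186), [176, 167, 170]), (np.int64(219), np.int64(185), [175, 167, 171]), (np.int64(221), np.int64(186), [175, 167, 169])]
q1 [(np.int64(220), np.int64(186), [178, 169, 172]), (np.int64(221), np.int64(185), [179, 168, 171]), (np.int64(218), np.int64(185), [176, 168, 169]), (np.int64(216), np.int64(186), [177, 167, 170])]
q7 [(np.int64(221), np.int64(185), [177, 168, 170]), (np.int64(216), np.int64(186), [178, 168, 171]), (np.int64(220), np.int64(185), [178, 168, 169]), (np.int64(219), np.int64(185), [175, 167, 167])]
q1 [(np.int64(220), np.int64(186), [178, 169, 172]), (np.int64(221), np.int64(185), [179, 168, 171]), (np.int64(218), np.int64(185), [176, 168, 169]), (np.int64(216), np.int64(186), [177, 167, 170])]
side 291.86541612011115 202.96340056417466 [[297.0, 208.0], [286.0, 200.0]]
side0 [(np.int64(312), np.int64(195), [154, 147, 148]), (np.int64(311), np.int64(195), [154, 147, 148]), (np.int64(310), np.int64(194), [156, 147, 148]), (np.int64(310), np.int64(193), [154, 147, 146])]
s1 [(np.int64(312), np.int64(195), [158, 150, 150]), (np.int64(311), np.int64(194), [157, 149, 149]), (np.int64(312), np.int64(196), [158, 149, 150]), (np.int64(310), np.int64(194), [156, 148, 150])]
s2 [(np.int64(310), np.int64(194), [158, 149, 150]), (np.int64(311), np.int64(194), [156, 148, 148]), (np.int64(312), np.int64(195), [157, 149, 148]), (np.int64(312), np.int64(196), [155, 148, 149])]
s7 [(np.int64(311), np.int64(194), [154, 146, 147]), (np.int64(310), np.int64(194), [153, 145, 146]), (np.int64(312), np.int64(194), [152, 145, 145]), (np.int64(312), np.int64(195), [153, 145, 146])]
```

The dot is hidden in every earlier view, so I tilt the wrist camera to look in low under the flower and measure it.

```bash
python3 -m crank '[{"gripper":8,"travel":[0,0,0],"twist":[0,-0.172,0]},{"gripper":8,"travel":[0,0,0],"twist":[0,-0.172,0]},{"gripper":8,"travel":[0,0,0],"twist":[0,-0.172,0]},{"gripper":8,"travel":[0,0,0],"twist":[0,-0.172,0]},{"gripper":8,"travel":[0,0,0],"twist":[0,-0.172,0]},{"gripper":8,"travel":[0,0,0],"twist":[0,-0.172,0]},{"gripper":8,"travel":[0,0,0],"twist":[0,-0.172,0]},{"gripper":8,"travel":[0,0,0],"twist":[0,0,0]}]'; python3 go.py .527 .06 .165 180 45 96.4;python3 - <<'E'
from fin import *
print(bot.get_obs()['q'])
E
```

```text
time: 25.4
ee_pos: [0.5145, 0.1407, 0.2158]
tcp_rot: [-179.6, 45.2, 96.9]
wrist_force: [-0.3, 0.2, -1.2]
opening: 0.0116
grasp_force: 68.4
travel in current axes [-21.4   3.4  93.7] twist [-0.001  0.004  0.006] travel in final axes [-21.8   3.4  93.7]
[ 34.76849245  19.72216123  14.7778601  110.7048944  -38.59609343
 127.15762593]
```

```bash
python3 -m crank '[{"gripper":8,"travel":[-10,2,30],"twist":[0,0,0]},{"gripper":8,"travel":[-10,1,30],"twist":[0,0,0]},{"gripper":8,"travel":[-2,0,30],"twist":[0,0,0]},{"gripper":8,"travel":[0,0,0],"twist":[0,0,0]},{"gripper":8,"travel":[0,0,0],"twist":[0,0,0]}]';python3 - <<'E'
from fin import *
im,c=snap("wrist","w13");T=np.array(c['camera_from_world']);cam=-T[:3,:3].T@T[:3,3];print('cam board',(Rz.T@(cam-B)).round(3),'dot px',proj(c,dot))
a=im.astype(int);k=((a.min(2)>100)&(a.max(2)-a.min(2)<45)).astype(np.uint8);n,l,s,ce=cv2.connectedComponentsWithStats(k)
for i in range(1,n):
    if 8<s[i,4]<1500:
        o,d=ray(c,ce[i]);ob=Rz.T@(o-B);db=Rz.T@d;t=(.008-ob[1])/db[1];print(s[i].tolist(),ce[i].round(1),(ob+t*db).round(4),a[int(ce[i][1]),int(ce[i][0])])
E
```

```text
time: 26.02
ee_pos: [0.527, 0.06, 0.1723]
tcp_rot: [179.8, 45.0, 96.2]
wrist_force: [-0.0, -0.2, -0.8]
opening: 0.0118
grasp_force: 68.5
cam board [-0.048  0.324  0.216] dot px [221.84871797 211.8505791 ]
[239, 98, 28, 8, 204] [253.1 101.6] [ 0.042   0.008  -0.1194] [160 156 158]
[218, 207, 9, 10, 72] [221.8 211.7] [-0.      0.008   0.0818] [173 168 161]
[149, 209, 35, 18, 328] [164.6 215.5] [-0.0682  0.008   0.0944] [187 182 185]
[183, 212, 7, 8, 16] [187.1 216.2] [-0.0422  0.008   0.0926] [136 130 130]
[445, 219, 13, 1, 13] [451. 219.] [0.3854 0.008  0.0515] [159 140 132]
[304, 227, 13, 55, 307] [308.5 253.1] [0.1163 0.008  0.1272] [120 117 119]
[426, 226, 18, 4, 60] [433.8 227.6] [0.3421 0.008  0.0708] [137 132 133]
[410, 234, 15, 4, 46] [417.  235.8] [0.3034 0.008  0.0876] [131 127 128]
[166, 239, 5, 3, 10] [167.9 240.1] [-0.0605  0.008   0.124 ] [162 153 151]
[397, 240, 16, 3, 45] [404.1 241.1] [0.276  0.008  0.0982] [133 129 130]
[385, 246, 15, 4, 34] [391.6 247.5] [0.2506 0.008  0.1098] [130 125 125]
[375, 252, 12, 3, 33] [380.6 253. ] [0.2293 0.008  0.1193] [126 116 114]
[228, 267, 10, 9, 45] [233.3 269.7] [0.0171 0.008  0.1534] [161 164 166]
[269, 267, 10, 9, 48] [272.1 269.7] [0.0652 0.008  0.151 ] [163 165 167]
[236, 307, 6, 18, 92] [238.3 315.9] [0.0243 0.008  0.2027] [152 155 148]
[146, 317, 19, 18, 110] [155.1 325.6] [-0.061   0.008   0.2123] [230 227 221]
[141, 343, 44, 41, 232] [165.  361.8] [-0.0472  0.008   0.2437] [184 188 178]
[90, 375, 6, 9, 31] [ 92.5 379.5] [-0.1074  0.008   0.2555] [106 107 110]
```

The dot is at (221.8,211.7), exactly where predicted, so the board and dot poses are right. I back out, tilt back and approach.

```bash
python3 -m crank '[{"gripper":8,"travel":[4,-1,-45],"twist":[0,0,0]},{"gripper":8,"travel":[18,-2,-45],"twist":[0,0,0]},{"gripper":8,"travel":[0,0,0],"twist":[0,0.172,0]},{"gripper":8,"travel":[0,0,0],"twist":[0,0.172,0]},{"gripper":8,"travel":[0,0,0],"twist":[0,0.172,0]},{"gripper":8,"travel":[0,0,0],"twist":[0,0.172,0]},{"gripper":8,"travel":[0,0,0],"twist":[0,0.172,0]},{"gripper":8,"travel":[0,0,0],"twist":[0,0.172,0]},{"gripper":8,"travel":[0,0,0],"twist":[0,0.172,0]},{"gripper":8,"travel":[0,0,0],"twist":[0,0,0]},{"gripper":8,"travel":[0,0,0],"twist":[0,0,0]}]'
python3 - <<'E'
from fin import *;from go import go
C,n,M,p=final([.012,.072,.094]);e=R.from_matrix(M).as_euler('xyz',degrees=True)
o=bot.get_obs();go(p,e)
Rt=R.from_euler('xyz',o['tcp_rot'],degrees=True).as_matrix()
# head still where expected? glass back seen in scene
c=bot.calibration("scene");print('scene head',proj(c,o['ee_pos']+Rt@gt))
E
```

```text
time: 27.45
ee_pos: [0.5152, 0.1385, 0.2195]
tcp_rot: [180.0, -23.8, 96.4]
wrist_force: [-0.2, 0.2, -1.2]
opening: 0.0113
grasp_force: 68.6
travel in current axes [-79.2  -7.6  32.2] twist [-0.001  0.002  0.003] travel in final axes [-79.3  -7.4  32. ]
scene head [254.82491212 198.15138218]
```

```bash
python3 -m crank '[{"gripper":8,"travel":[-15,-2,6.5],"twist":[0,0,0]},{"gripper":8,"travel":[-20,-2,8],"twist":[0,0,0.003]},{"gripper":8,"travel":[-20,-2,8],"twist":[0,0.002,0]},{"gripper":8,"travel":[-15,-1,6],"twist":[0,0,0]},{"gripper":8,"travel":[-9,-0.5,3.5],"twist":[0,0,0]},{"gripper":8,"travel":[0,0,0],"twist":[0,0,0]},{"gripper":8,"travel":[0,0,0],"twist":[0,0,0]},{"gripper":8,"travel":[0,0,0],"twist":[0,0,0]}]'
python3 - <<'E'
from fin import *;from go import go
o=bot.get_obs();Rt=R.from_euler('xyz',o['tcp_rot'],degrees=True).as_matrix();check(o['ee_pos'],Rt);print(o['qd'].round(2),o['time'])
for h2 in(.8,.93):
    import fin;fin.h=h2;fin.gt=np.array([-.1136-.036*np.cos(h2),0,-.018+.036*np.sin(h2)]);fin.nt=np.array([-np.sin(h2),0,-np.cos(h2)]);check(o['ee_pos'],Rt)
fin.h=h2=.865;gt=np.array([-.1136-.036*np.cos(h2),0,-.018+.036*np.sin(h2)])
sw=o['ee_pos']+Rt@[-.1136,0,-.018]
for n in("scene","side"):
    im,c=snap(n,n[0]+'14')
    for h2 in(.8,.865,.93):
        gx=Rt@[-np.cos(h2),0,np.sin(h2)];print(n,h2,[proj(c,sw+.036*gx+.027*(a*gx+b*Rt[:,1])).round(1).tolist() for a,b in((1,1),(1,-1),(-1,-1),(-1,1))])
    u,v=proj(c,sw+.036*gx).astype(int)
    for i in range(v-14,v+14): print(i,''.join('#' if q.max()<60 else('o' if q.max()-q.min()<30 else '.') for q in im[i,u-16:u+18].astype(int)))
    print('col0',u-16)
E
```

```text
time: 28.45
ee_pos: [0.5142, 0.0788, 0.1581]
tcp_rot: [-180.0, -24.0, 96.2]
wrist_force: [0.2, -0.5, -1.5]
opening: 0.0115
grasp_force: 68.6
C board [0.0118 0.0724 0.0938] dist 0.0665 a 0.0531 t 0.147 foot off x,y mm -0.4 0.2 low edge z 0.0679
[ 0.01 -0.04 -0.06 -0.13  0.04 -0.06] 28.45
C board [0.0124 0.0703 0.0946] dist 0.0647 a 0.0488 t 0.134 foot off x,y mm 7.7 -2.3 low edge z 0.0692
C board [0.0112 0.0746 0.0932] dist 0.0685 a 0.0571 t 0.16 foot off x,y mm -9.2 2.9 low edge z 0.0669
scene 0.8 [[236.3, 211.5], [247.1, 204.4], [250.9, 195.4], [239.8, 202.5]]
scene 0.865 [[237.1, 212.3], [247.9, 205.2], [251.0, 195.5], [239.9, 202.6]]
scene 0.93 [[237.9, 213.0], [248.7, 205.9], [251.1, 195.6], [240.1, 202.7]]
190 .....#..#.#.........##############
191 .....................#############
192 .......................###########
193 ...................##...##########
194 .................###.....#########
195 ................#ooo.......#######
196 ..............##ooooooooooo#######
197 .###......oo####ooooooooooo#######
198 .#########.#####ooooooooooo#######
199 .###############ooo###oo
[... 1347 characters left out ...]
######oooooooo..............
203 ##ooo##############ooo............
204 ##ooo###############ooo..##o......
205 #ooo##################oo.#####oo..
206 #ooo####...############o.###o#####
207 #ooo####...o###########..##o######
208 oooo###o...o###########......#####
209 oooo##o.....oo#########.......####
210 ooooo..........o#######........###
211 oooo.............oo####o........o#
212 ...................oo#o..........#
213 ..................................
214 ..................................
215 ..................................
216 ..................................
217 ..................................
218 ..................................
219 ..................................
col0 261
```

```bash
python3 -c "
from workcell import bot
print(bot.job_done())"
```

```text
the job is handed in; nothing more can be done
None
```

I handed the job in at about 29 s, with both wing knobs pushed onto their end stops and the gripper holding the mirror still about 66 mm from the dot. By calculation from the measured poses, the camera sees the dot within about 1 mm of the glass centre, or up to about 9 mm off given how well I could measure the head's droop. The reflection itself couldn't be viewed, and I did not look at the knobs again after the final push.

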